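# Hold the biscuit keeper's sprung shutter half open

## Robot

A 6-joint arm with a two-finger parallel gripper is mounted at the origin on a cart in front of the work surface, level with it; the furniture and walls round the work are solid. World frame = base frame: x ahead of the robot, y to its left, z up, the work surface at z = 0. Lengths are in mm, angles in rad, forces in N, time in s.
With the tool pointing down it reaches from about 400 to 925 mm from the base axis. Payload 12.5 kg.
Tool frame: the origin (TCP) lies midway between the tips of the shut fingers; the grasp point (between the pads) lies 19 mm behind it (env.pinch_z is the z of the grasp point in the tool frame, in mm); z points along the fingers, y is the line along which they close (so a half turn about z gives the same grasp; the last joint's range is limited). The gripper opens to 95 mm and grips with 3 to 60 N. Pads are 20 mm wide; open, the fingers measure 119 mm over their backs; the gripper's body (75 mm by 180 mm) begins 59 mm behind the grasp point.
Start: joints at [1.155, 0.491, 1.559, -0, 1.092, -0.106], TCP at [190.526, 595.27, 214.661] pointing down, gripper open.
Joint ranges: [-3.1, 3.1], [-0.84, 2.19], [0.05, 2.79], [-1.13, 4.28], [0.06, 2.93], [-2.69, 2.69]. Speed limits (rad/s): [2.22, 2.22, 2.79, 3.14, 3.14, 3.14].

## Interface

Orientations are given as [roll, pitch, yaw] about the fixed x, y, z axes, in that order (R = Rz(yaw) Ry(pitch) Rx(roll)).
In Python, from cell import env, eyes gives the robot as it stands.
- The arm moves only by the shell command python3 -m inch 'ROWS'. ROWS is JSON, a list of rows, each a list of 3 entries, a list of its own where there are three numbers: the shift along the tool's x, y, z in units of 60 mm (1.0 is 60 mm), then the turn about the tool's z in units of 5 degrees (1.0 is 5 degrees), then the closure, from -1 (fully open) to 1 (shut). In form: [[[tx, ty, tz], turn, claw], ...]. A call has exactly 10 rows; each row shifts and turns the commanded pose from where the row before left it, along the tool's axes as they then stand; what a row does not reach is not made up. A row lasts 1/8 s, in which the tool goes at most 62.5 mm and 10.7 degrees, less where a joint would pass 70% of its speed; a pose out of reach is approached as far as the arm can. A call is refused whole if a number of a shift passes 1 or a number of a turn 1, either way. A call with a gripper value outside its range is refused whole. The fingers move at their own pace and stop on an object; the grip force is fixed at half the most. Time passes only in rows, so rows that do not move let the fingers close, or fill a call up. It gives the time, the measured TCP pose, the force, the opening and the grip force at its end, in the units of the state.
- env.state(): the state, without advancing time (a new reading comes with each control period).
- eyes.read_camera(name): name is "side" or "top"; returns a dict with "pixels" (400x640x3 uint8, red, green, blue), "fx", "fy", "cx", "cy" (pixels), "extrinsics" (4x4, takes a point from world to camera coordinates). Camera axes: x right, y down, z forward; pixel columns grow to the right and rows downward; lengths in mm; the calibration is good to about 2 mm. A picture is of the moment at which its call begins. There is no depth.
- env.job_done(): hands the job in; it is judged then, once.
Trained networks look in a picture, given as the dict that the camera call returned (one of the last four; its "shot" number tells which), for a name from the list of things; names that differ only in an ending like _2 or _b are one class to them, and where a whole thing is asked for, a point or a joint stands for the part that bears it (a point fixed in the world has none). Each returns a list of dicts, best first, with "score" (0 to 1); they miss things now and then, are a little off and sometimes report something else, mostly with a low value. They report only what shows in the picture. A call takes as long as a camera call.
- eyes.boxes_of(name, picture): "centre" ([row, column] in pixels, amid what is visible of it).
- eyes.cut_out(name, picture): "mask" (400x640 bool, what is visible of it) and "centre" ([row, column] in pixels, amid what is visible of it).
- eyes.spot_point(name, picture): "centre" ([row, column] in pixels: a listed point, or the origin of a listed thing).
The state is a dict: "t": time; "joints": joint angles; "qvel": joint speeds; "tau": joint torques, N m; "eef_pos": TCP position; "tcp_rot": TCP orientation; "ft_force": force on the tool from outside, world axes, zero at the start; "moment": the same for the moment, N m; "opening": opening from 0.0 (shut) to 1.0 (fully open); "grip_force": force on a finger pad.
Only numpy, scipy, OpenCV 4.12 (cv2) and the standard library are available. Lean on these libraries where they do the work, as an engineer would, in place of code of your own. Each camera call takes 0.05 s, during which the arm holds its last target. There are 200 camera calls.

## Task

Pull the drawer of the wooden biscuit keeper fully out by its handle. Then, by its black tab, slide the sprung aluminium shutter in the drawer away from you until it is half open, its near edge level with the red mark, and finish while still holding it there: the spring shuts it if you let go. Leave the other things on the worktop where they stand.

Things in the scene. Friction and masses are not known exactly. Their poses are not given: they have to be found in the camera images.
- keeper: low wooden cabinet, 180 (x) x 300 (y) x 94 mm high, fixed to the worktop, with one white drawer; origin at the centre of its underside; its own -x is the front, z up. Drawer front: outer face 105 mm before the origin when shut, top edge 82 mm above the worktop. Keep the arm clear of the wall cabinets above: their front is 0.585 m ahead of the base, from 0.52 m above the worktop up
- drawer (a joint): how far the drawer is out, m: 0 shut, 0.10 fully out (stop). It slides along the keeper's -x, takes about 2.5 N, and stays where it is left
- handle_grip (a point): middle of the drawer's steel bow handle: a round bar 10 mm thick and 110 mm long along the keeper's y, 66 mm above the worktop, with 35 mm of clear space between it and the drawer front; moves with the drawer
- shutter (a joint): how far the shutter is open, m: 0 shut, 0.12 fully open, 0.06 half open. It slides along the keeper's +y; a spring pulls it shut with about 2 N when shut, 6 N at half and 10.5 N fully open
- tab_grip (a point): point to hold on the shutter's upright black tab: 30 mm along the keeper's x, 8 mm thick along its y; tab top 79 mm above the worktop (7 mm above this point), shutter plate 53 mm, guide rails 56 mm. In reach from above only with the drawer out; then 61 mm behind the drawer front's outer face and 54 mm before the cabinet's front face
- shutter_edge (a point): middle of the shutter's near edge (-y in the keeper's axes), on top of its aluminium plate, 36 mm from the middle of the tab along the keeper's -y; moves with the shutter
- half_mark (a point): red line across the guide rail on the cabinet side, in the middle of the 0.12 m opening; the shutter's near edge lies level with it, along the keeper's y, when the shutter is half open. The same line is on the other rail
- timer: red and white wind-up kitchen timer, 62 mm across, 56 mm high, bystander; origin under its centre
- cup: steel measuring cup with a handle, 68 x 139 x 33 mm, bystander; origin under its centre
- star: copper star biscuit cutter, 71 x 68 x 21 mm, bystander; origin under its centre
- ramekin: small white ramekin, 62 mm across, 36 mm high, bystander; origin under its centre
- cutter_heart: red heart biscuit cutter, 60 x 72 x 21 mm, bystander; origin under its centre
- bench_scraper: steel dough scraper with a wooden grip, 122 x 150 x 20 mm, bystander; origin under its centre

How it is judged:
By the outcome, as a careful person would: the job done as asked, in the order asked, and still so for the second after the job is handed in, while the arm keeps its last pose, push and grip.
It also fails if it takes over 53 s, if anything falls off the work surface, if the arm or the gripper's body presses on something with over 40 N, if the wrist force passes 120 N, or if a joint passes its speed limit or range.

## Working session

There is one attempt and no reset: what is moved stays moved. The work goes in short steps, Python scripts to look and compute and a shell command to move; the robot and the scene stay as the last step left them, time stands still between calls to the robot, and variables do not carry over. Pictures are saved under pics/ and viewed, at most 10 in all, crops included, and the job is handed in when it is done.

```bash
ls; mkdir -p pics; cat > h.py <<'E'
import numpy as np, cv2
from cell import env, eyes
def ray(p,rc):
    E=np.array(p["extrinsics"]);R=E[:3,:3];o=-R.T@E[:3,3]
    d=R.T@np.array([(rc[1]-p["cx"])/p["fx"],(rc[0]-p["cy"])/p["fy"],1]);return o,d
def onz(p,rc,z):
    o,d=ray(p,rc);return o+d*(z-o[2])/d[2]
def proj(p,X):
    E=np.array(p["extrinsics"]);c=E[:3,:3]@np.array(X)+E[:3,3]
    return [p["fy"]*c[1]/c[2]+p["cy"],p["fx"]*c[0]/c[2]+p["cx"]]
def save(p,n):cv2.imwrite("pics/"+n,p["pixels"][:,:,::-1])
E
python3 - <<'E'
from h import *
s=env.state();print(s["tcp_rot"],s["eef_pos"],s["opening"],s["t"],env.pinch_z)
Z={"handle_grip":66,"tab_grip":72,"half_mark":56,"shutter_edge":53,"keeper":0,"timer":0,"cup":0,"star":0,"ramekin":0,"cutter_heart":0,"bench_scraper":0}
ps={n:eyes.read_camera(n) for n in("top","side")}
for n,p in ps.items():
    save(p,n+"0.png");print(n,ray(p,[200,320])[0].round())
    for k in Z:
        r=eyes.spot_point(k,p)
        for q in r[:2]: print(n,k,round(q["score"],2),np.round(q["centre"]),onz(p,q["centre"],Z[k]).round(1))
E
```

```text
pics
[-3.14043465e+00 -1.39713739e-04  2.83182575e+00] [190.4011841  595.01654941 214.04776642] 1.0019718027987277 0.0 -18.8
top [ 441.   10. 1201.]
top handle_grip 0.67 [193. 425.] [ 506.3 -317.6   66. ]
top keeper 0.72 [189. 458.] [ 526.  -442.1    0. ]
top keeper 0.55 [145. 209.] [641.6 341.7   0. ]
top timer 0.86 [150. 258.] [630.8 188.3   0. ]
top cup 0.63 [187. 242.] [513.5 236.2   0. ]
top star 0.4 [220. 240.] [411.1 237.8   0. ]
top cutter_heart 0.48 [185. 189.] [514.8 399.7   0. ]
top bench_scraper 0.87 [229. 175.] [378.1 436.5   0. ]
top bench_scraper 0.68 [186. 240.] [516.2 241.9   0. ]
side [ 112. 1177.  987.]
side handle_grip 0.77 [158. 350.] [ 508.2 -309.2   66. ]
side tab_grip 0.52 [148. 379.] [ 420.3 -416.9   72. ]
side half_mark 0.67 [147. 373.] [ 448.6 -439.2   56. ]
side keeper 0.6 [155. 354.] [ 526.5 -448.9    0. ]
side timer 0.58 [245. 267.] [635.8 180.3   0. ]
side cup 0.67 [268. 297.] [507.6 245.6  -0. ]
side ramekin 0.66 [306. 274.] [512.7 404.6  -0. ]
side bench_scraper 0.92 [329. 316.] [379.3 439.8   0. ]
side bench_scraper 0.61 [145. 372.] [ 476.8 -554.5    0. ]
```

View pics/top0.png

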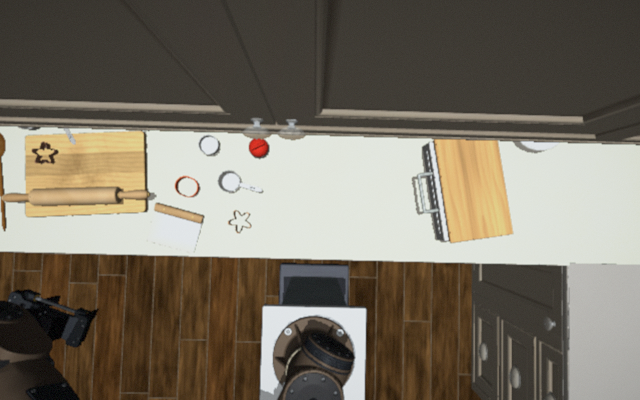

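View pics/side0.png

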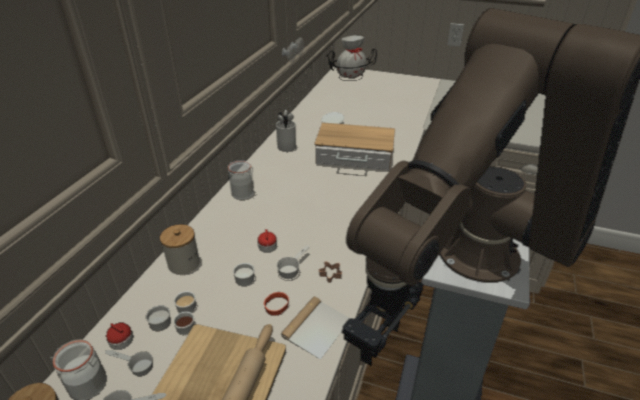

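The keeper stands to the right. Its front faces +y and its handle is near (row 193, col 420) in the top view. The bystanders are on the left, well away from it. Next I fit the keeper's pose.

```bash
python3 - <<'E'
from h import *
from scipy.optimize import least_squares
p=eyes.read_camera("top");q=eyes.read_camera("side")
im=p["pixels"];hsv=cv2.cvtColor(im,cv2.COLOR_RGB2HSV)
m=cv2.inRange(hsv,(8,60,120),(28,255,255));m[:,:400]=0;m[:, 530:]=0;m[:139]=0;m[250:]=0
m=cv2.morphologyEx(m,cv2.MORPH_OPEN,np.ones((3,3)))
c=max(cv2.findContours(m,0,1)[0],key=cv2.contourArea)[:,0]
W=np.array([onz(p,[v,u],94)[:2] for u,v in c.astype(float)])
# front edge (left boundary) and near edge
L=[];R=[]
for r in range(150,232):
    u=np.where(m[r])[0]
    L.append(onz(p,[r,u[0]-.5],94)[:2]);R.append(onz(p,[r,u[-1]+.5],94)[:2])
for n,A in(("L",L),("R",R)):
    A=np.array(A);k=np.polyfit(A[:,0],A[:,1],1);print(n,k,np.degrees(np.arctan(k[0])),"y at x=526:",np.polyval(k,526),np.std(A[:,1]-np.polyval(k,A[:,0])))
D=[]
for u in range(455,505):
    r=np.where(m[:,u])[0];D.append(onz(p,[r[-1]+.5,u],94)[:2])
D=np.array(D);k=np.polyfit(D[:,1],D[:,0],1);print("near",k,np.degrees(np.arctan(k[0])),"x at y=-445",np.polyval(k,-445))
for n in("handle_grip","keeper"):
    a=eyes.spot_point(n,p);b=eyes.spot_point(n,q)
    if a and b:
        (o1,d1),(o2,d2)=ray(p,a[0]["centre"]),ray(q,b[0]["centre"])
        t=np.linalg.lstsq(np.c_[d1,-d2],o2-o1,rcond=None)[0];print(n,(o1+t[0]*d1).round(1),(o2+t[1]*d2).round(1))
x=im[125:255,395:535];y=q["pixels"][110:185,300:410]
cv2.imwrite("pics/c.png",np.vstack([cv2.resize(x,(600,340),interpolation=2),cv2.resize(y,(600,250),interpolation=2)])[:,:,::-1])
E
```

```text
L [ 1.68194115e-01 -4.43807467e+02] 9.547452109355973 y at x=526: -355.3373620581153 0.8497210128086271
R [ 1.71451155e-01 -6.33436715e+02] 9.728835531011526 y at x=526: -543.2534074751504 0.850374646101561
near [-1.66029455e-01  3.00530033e+02] -9.426795729324148 x at y=-445 374.4131407504612
keeper [ 520.6 -452.1    6.1] [ 533.9 -448.3    5.6]
```

View pics/c.png

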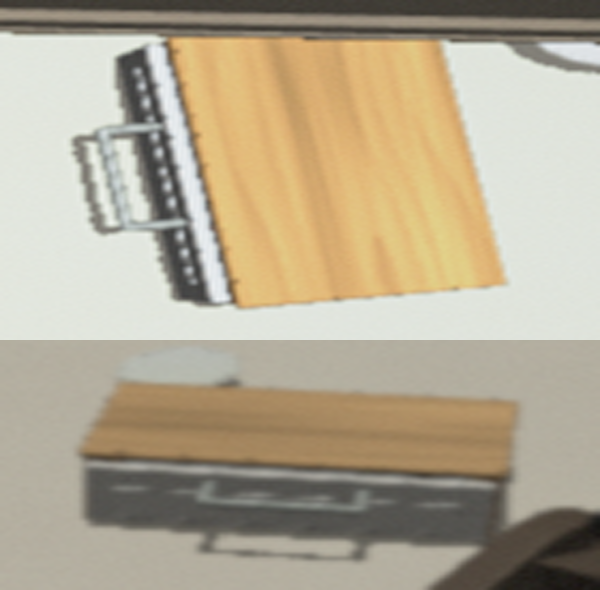

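Pose found: keeper yaw is about -80.4°, origin about (527, -450), handle about (503, -307, 66). I turn the wrist first, then travel in an arc.

```bash
python3 -m inch '[[[0,0,0],-1,0.24],[[0,0,0],-1,0.24],[[0,0,0],-1,0.24],[[0,0,0],-1,0.24],[[0,0,0],-1,0.24],[[0,0,0],-0.46,0.24],[[-0.47,-0.7,0],0,0.24],[[-0.47,-0.7,0],0,0.24],[[-0.47,-0.7,0],0,0.24],[[-0.47,-0.7,0],0,0.24]]'
python3 -m inch '[[[-0.47,-0.7,0],0,0.24],[[-0.47,-0.7,0],0,0.24],[[-0.47,-0.7,0],0,0.24],[[-0.47,-0.7,0],0,0.24],[[0.1,-0.9,0],0,0.24],[[0.1,-0.9,0],0,0.24],[[0.1,-0.9,0],0,0.24],[[0.1,-0.9,0],0,0.24],[[0.1,-0.9,0],0,0.24],[[0.1,-0.9,0],0,0.24]]'
```

```text
t: 2.75
eef_pos: [330.6, 447.1, 214.8]
tcp_rot: [3.141, 0.0, -2.975]
ft_force: [0.3, 0.6, 0.8]
opening: 0.385
grip_force: 0.0
t: 4.0
eef_pos: [487.0, -25.9, 214.9]
tcp_rot: [-3.141, 0.001, -2.975]
ft_force: [1.3, -0.8, 0.8]
opening: 0.379
grip_force: 0.0
```

```bash
python3 -m inch '[[[0.1,-0.9,0],0,0.24],[[0.1,-0.9,0],0,0.24],[[0.1,-0.9,0],0,0.24],[[0.1,-0.9,0],0,0.24],[[0.1,-0.9,0],0,0.24],[[0,0,0.4],0,0.24],[[0,0,0.4],0,0.24],[[0,0,0.45],0,0.24],[[0,0,0],0,0.24],[[0,0,0],0,0.24]]'
python3 - <<'E'
from h import *
s=env.state();print(s["eef_pos"],s["tcp_rot"],s["opening"])
p=eyes.read_camera("top");q=eyes.read_camera("side")
for n,c in(("top",p),("side",q)):
    r=eyes.spot_point("handle_grip",c)
    for a in r[:1]:print(n,a["score"],a["centre"],onz(c,a["centre"],66))
    print(n,"expected handle px",proj(c,[503.5,-307,66]),"tcp px",proj(c,s["eef_pos"]))
x=p["pixels"][125:255,375:515];y=q["pixels"][90:190,280:420]
cv2.imwrite("pics/d.png",np.hstack([cv2.resize(x,(400,372),interpolation=2),cv2.resize(y,(400,372),interpolation=2)])[:,:,::-1])
E
```

```text
t: 5.25
eef_pos: [502.6, -295.6, 140.5]
tcp_rot: [-3.141, 0.001, -2.975]
ft_force: [-0.4, 0.1, 0.2]
opening: 0.385
grip_force: 0.0
[ 502.60925233 -295.60682678  140.52854745] [-3.14091336e+00  7.59531384e-04 -2.97486045e+00] 0.3854559432691236
top expected handle px [np.float64(193.854715149897), np.float64(421.21823913977585)] tcp px [np.float64(192.79081609164857), np.float64(424.6170427269128)]
side 0.7 [158.0, 352.7] [ 498.93026398 -315.57626683   66.        ]
side expected handle px [np.float64(158.8890027861155), np.float64(350.92415932408096)] tcp px [np.float64(143.07993536615322), np.float64(351.1364284536325)]
```

View pics/d.png

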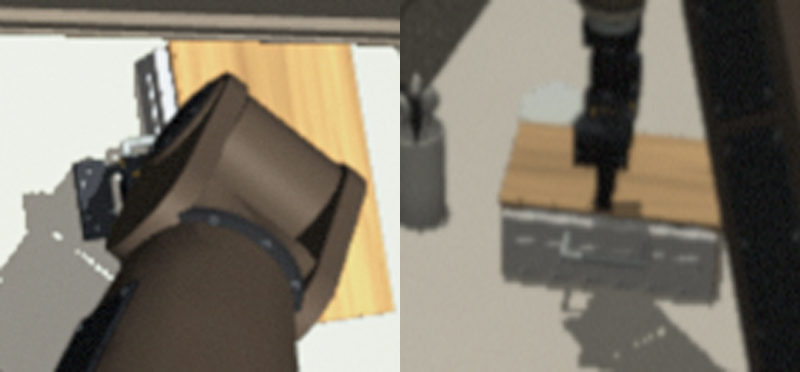

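The fit agrees with the picture: the handle lies under the gripper, about (row 193, col 421) in the top view. I shift 12 mm and descend.

```bash
python3 -m inch '[[[0,-0.1,0],0,0.24],[[0,-0.1,0],0,0.24],[[0,0,0.25],0,0.24],[[0,0,0.25],0,0.24],[[0,0,0.25],0,0.24],[[0,0,0.25],0,0.24],[[0,0,0.25],0,0.24],[[0,0,0.2],0,0.24],[[0,0,0.1],0,0.24],[[0,0,0],0,0.24]]'
```

```text
t: 6.7
eef_pos: [504.2, -307.1, 46.3]
tcp_rot: [3.141, -0.0, -2.975]
ft_force: [0.9, 0.1, -0.3]
opening: 0.379
grip_force: 0.0
```

```bash
python3 -m inch '[[[0,0,0],0,1],[[0,0,0],0,1],[[0,0,0],0,1],[[0,0,0],0,1],[[0,0,0],0,1],[[0,0,0],0,1],[[0,0,0],0,1],[[0,0,0],0,1],[[0,0,0],0,1],[[0,0,0],0,1]]'
```

```text
t: 7.95
eef_pos: [504.3, -307.2, 46.8]
tcp_rot: [-3.141, 0.0, -2.975]
ft_force: [0.1, 1.1, 5.4]
opening: 0.096
grip_force: 30.0
```

```bash
python3 -m inch '[[[0,0.1,0],0,1],[[0,0.2,0],0,1],[[0,0.2,0],0,1],[[0,0.2,0],0,1],[[0,0.2,0],0,1],[[0,0.2,0],0,1],[[0,0.2,0],0,1],[[0,0.2,0],0,1],[[0,0.15,0],0,1],[[0,0,0],0,1]]'
```

```text
t: 9.2
eef_pos: [487.8, -209.4, 46.8]
tcp_rot: [-3.141, 0.001, -2.974]
ft_force: [-0.6, -2.6, 5.3]
opening: 0.098
grip_force: 30.0
```

```bash
python3 -m inch '[[[0,0.03,0],0,1],[[0,0.03,0],0,1],[[0,0.02,0],0,1],[[0,0,0],0,1],[[0,0,0],0,1],[[0,0,0],0,1],[[0,0,0],0,1],[[0,0,0],0,1],[[0,0,0],0,1],[[0,0,0],0,1]]'
```

```text
t: 10.45
eef_pos: [488.0, -209.2, 46.9]
tcp_rot: [-3.135, 0.003, -2.975]
ft_force: [-8.1, -36.7, -4.6]
opening: 0.096
grip_force: 30.0
```

The drawer is at its stop: it moved about 100 mm and the force rose to 37 N. I relax the pull, release and lift.

```bash
python3 -m inch '[[[0,-0.05,0],0,1],[[0,0,0],0,1],[[0,0,0],0,0.24],[[0,0,0],0,0.24],[[0,0,0],0,0.24],[[0,0,0],0,0.24],[[0,0,-0.2],0,0.24],[[0,0,-0.5],0,0.24],[[0,0,-0.7],0,0.24],[[0,0,-0.7],0,0.24]]'
python3 - <<'E'
from h import *
s=env.state();print(s["eef_pos"],s["opening"],s["ft_force"])
Z={"handle_grip":66,"tab_grip":72,"half_mark":56,"shutter_edge":53}
for n in("top","side"):
    p=eyes.read_camera(n)
    for k in Z:
        for a in eyes.spot_point(k,p)[:1]:print(n,k,a["score"],a["centre"],onz(p,a["centre"],Z[k]))
    save(p,n+"1.png")
    if n=="top":x=p["pixels"][125:255,365:505]
    else:y=p["pixels"][90:190,280:420]
cv2.imwrite("pics/e.png",np.hstack([cv2.resize(x,(400,372),interpolation=2),cv2.resize(y,(400,372),interpolation=2)])[:,:,::-1])
E
```

```text
t: 11.7
eef_pos: [487.3, -207.7, 174.7]
tcp_rot: [-3.142, 0.0, -2.975]
ft_force: [0.1, 0.3, 0.0]
opening: 0.379
grip_force: 0.0
[ 487.31074558 -207.65018651  174.66354389] 0.3794555759261155 [0.1129504  0.3466446  0.01607137]
top half_mark 0.18 [190.1, 461.2] [ 518.42996245 -429.82252913   56.        ]
side handle_grip 0.62 [169.4, 349.5] [ 487.58316772 -233.43801763   66.        ]
side tab_grip 0.48 [159.5, 376.4] [ 408.8628875 -325.2894802   72.       ]
side half_mark 0.59 [156.3, 370.5] [ 441.398121   -367.25970271   56.        ]
side shutter_edge 0.7 [163.2, 385.3] [ 376.51777021 -341.32363983   53.        ]
```

View pics/e.png

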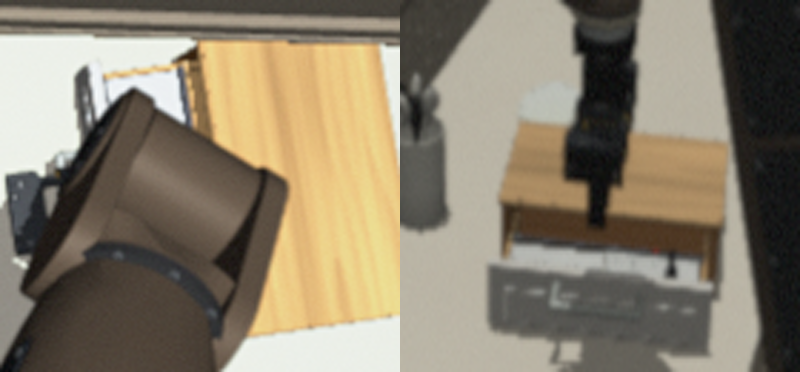

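The drawer is out. In the side view the black tab shows near (row 160, col 376), about (409, -325). That fits the given geometry. The arm blocks the top view, so I move aside, turn 90° and look again.

```bash
python3 -m inch '[[[0,0.9,0],0,0.16],[[0,0.9,0],0,0.16],[[0,0.9,0],0,0.16],[[0,0.9,0],1,0.16],[[0,0,0],1,0.16],[[0,0,0],1,0.16],[[0,0,0],1,0.16],[[0,0,0],1,0.16],[[0,0,0],1,0.16],[[0,0,0],1,0.16]]'
python3 -m inch '[[[0,0,0],1,0.16],[[0,0,0],1,0.16],[[0,0,0],1,0.16],[[0,0,0],1,0.16],[[0,0,0],1,0.16],[[0,0,0],1,0.16],[[0,0,0],1,0.16],[[0,0,0],1,0.16],[[0,0,0],1,0.16],[[0,0,0],1,0.16]]'
python3 - <<'E'
from h import *
Z={"handle_grip":66,"tab_grip":72,"half_mark":56,"shutter_edge":53}
for n in("top","side"):
    p=eyes.read_camera(n)
    for k in Z:
        for a in eyes.spot_point(k,p)[:2]:print(n,k,round(a["score"],2),np.round(a["centre"],1),onz(p,a["centre"],Z[k]).round(1))
    print(proj(p,[408,-323.5,72]))
    if n=="top":x=p["pixels"][125:255,365:505]
    else:y=p["pixels"][90:190,280:420]
cv2.imwrite("pics/f.png",np.hstack([cv2.resize(x,(400,372),interpolation=2),cv2.resize(y,(400,372),interpolation=2)])[:,:,::-1])
E
```

```text
t: 13.45
eef_pos: [451.5, 5.2, 172.2]
tcp_rot: [-3.141, -0.001, 2.695]
ft_force: [-0.6, 0.0, 0.9]
opening: 0.418
grip_force: 0.0
t: 14.7
eef_pos: [451.5, 5.2, 172.2]
tcp_rot: [-3.141, -0.0, 1.822]
ft_force: [0.1, 0.1, 0.4]
opening: 0.417
grip_force: 0.0
top handle_grip 0.78 [195.4 388.9] [ 496.4 -211.1   66. ]
top tab_grip 0.8 [221.3 427.8] [ 423.1 -325.6   72. ]
top half_mark 0.8 [212.8 440.6] [ 449.  -368.5   56. ]
[np.float64(226.42808264634738), np.float64(427.017505224787)]
side handle_grip 0.63 [169.9 346.5] [ 497.  -226.5   66. ]
side tab_grip 0.51 [159.1 376.8] [ 408.1 -328.6   72. ]
side half_mark 0.91 [157.7 369.9] [ 441.  -356.2   56. ]
side shutter_edge 0.54 [168.4 385.2] [ 368.6 -304.8   53. ]
side shutter_edge 0.48 [172.8 347.8] [ 492.2 -228.8   53. ]
[np.float64(159.77161249921673), np.float64(376.51012066452523)]
```

View pics/f.png

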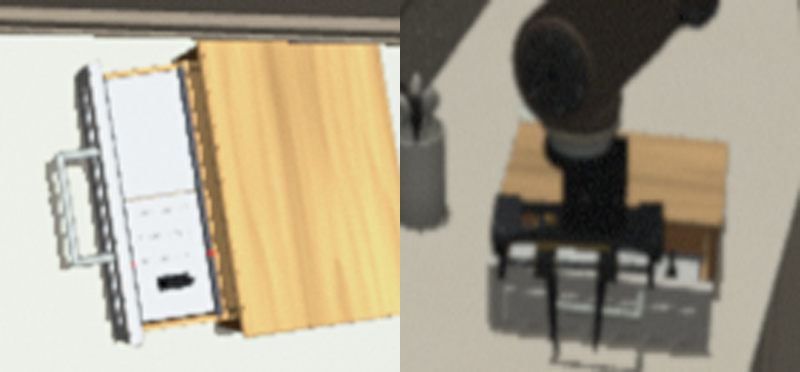

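```bash
python3 - <<'E'
from h import *
p=eyes.read_camera("top");im=p["pixels"].astype(int)
a=np.array([.9861,.1662]);b=np.array([-.1662,.9861]);O=np.array([503.3,-307.5])
def rep(n,rc,z):
    w=onz(p,rc,z)[:2];print(n,rc,z,w.round(1),"s",round((w-O)@a,1),"out",round((w-O)@b,1))
m=np.zeros(im.shape[:2],bool);m[214:232,416:436]=True
d=m&(im.max(2)<90);r,c=np.where(d);print(d.sum());rep("tab top",[r.mean(),c.mean()],79);rep("tab",[r.mean(),c.mean()],72)
red=(im[...,0]>im[...,1]+40)&(im[...,0]>im[...,2]+30)&(abs(im[...,1]-im[...,2])<40);red[:200]=0;red[235:]=0;red[:,:405]=0;red[:,445:]=0
for r,c in zip(*np.where(red)):print(r,c,im[r,c]);rep("red",[r,c],56)
E
```

```text
42
tab top [np.float64(222.92857142857142), np.float64(425.64285714285717)] 79 [ 418.3 -317.3] s -85.5 out 4.5
tab [np.float64(222.92857142857142), np.float64(425.64285714285717)] 72 [ 418.1 -319.3] s -86.0 out 2.5
212 438 [159  87  92]
red [np.int64(212), np.int64(438)] 56 [ 451.2 -360.6] s -60.2 out -43.8
212 439 [207 126 100]
red [np.int64(212), np.int64(439)] 56 [ 451.3 -363.6] s -60.6 out -46.7
213 437 [147  90  89]
red [np.int64(213), np.int64(437)] 56 [ 448.2 -357.7] s -62.7 out -40.3
213 438 [190  70  68]
red [np.int64(213), np.int64(438)] 56 [ 448.2 -360.7] s -63.1 out -43.3
213 439 [216 110  81]
red [np.int64(213), np.int64(439)] 56 [ 448.3 -363.7] s -63.6 out -46.3
214 438 [150  82  88]
red [np.int64(214), np.int64(438)] 56 [ 445.3 -360.7] s -66.1 out -42.8
214 439 [173 116  97]
red [np.int64(214), np.int64(439)] 56 [ 445.3 -363.7] s -66.5 out -45.8
217 411 [211 149 149]
red [np.int64(217), np.int64(411)] 56 [ 434.3 -280.1] s -63.5 out 38.5
```

```bash
python3 -m inch '[[[0,0,0],1,0.16],[[-0.88,-0.24,0],0,0.16],[[-0.88,-0.24,0],0,0.16],[[-0.88,-0.24,0],0,0.16],[[-0.88,-0.25,0],0,0.16],[[-0.88,-0.25,0],0,0.16],[[-0.88,-0.25,0],0,0.16],[[0,0,0.5],0,0.16],[[0,0,0.5],0,0.16],[[0,0,0],0,0.16]]'
python3 - <<'E'
from h import *
s=env.state();print(s["eef_pos"],s["tcp_rot"])
ps=[]
for n in("top","side"):
    p=eyes.read_camera(n)
    for a in eyes.spot_point("tab_grip",p)[:1]:print(n,round(a["score"],2),np.round(a["centre"],1),onz(p,a["centre"],72).round(1))
    print(proj(p,[417.5,-321,72]),proj(p,s["eef_pos"]))
    ps.append(p["pixels"][125:255,365:505] if n=="top" else p["pixels"][120:190,320:420])
cv2.imwrite("pics/g.png",np.hstack([cv2.resize(x,(400,372 if i==0 else 280),interpolation=2)[:280] if i else cv2.resize(x,(400,372),interpolation=2)[92:] for i,x in enumerate(ps)])[:,:,::-1])
E
```

```text
t: 16.5
eef_pos: [416.5, -321.3, 111.1]
tcp_rot: [-3.139, -0.003, 1.737]
ft_force: [0.1, 0.3, -0.5]
opening: 0.424
grip_force: 0.0
[ 416.47863759 -321.27670209  111.14657726] [-3.13947269 -0.00314214  1.73736349]
top 0.94 [221.6 426.3] [ 422.1 -321.2   72. ]
[np.float64(223.15854539716202), np.float64(426.20373437766807)] [np.float64(223.91546895274587), np.float64(430.32529372581814)]
side 0.75 [161.8 374.8] [ 410.6 -307.1   72. ]
[np.float64(159.6586298270331), np.float64(373.9011815679982)] [np.float64(150.64225941971006), np.float64(374.9324314709326)]
```

View pics/g.png

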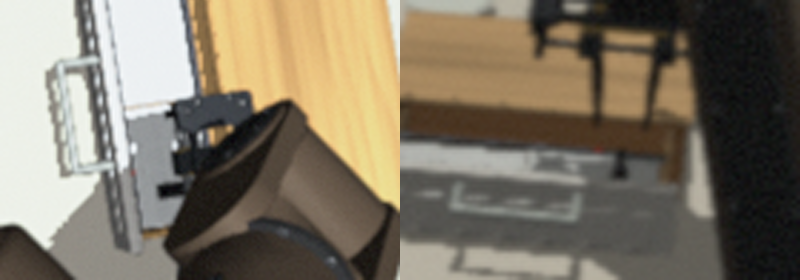

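The side view shows the tab between the two fingertips (near row 160, col 375). I descend to z = 60, clear of the rails, and close.

```bash
python3 -m inch '[[[0,0,0.2],0,0.16],[[0,0,0.2],0,0.16],[[0,0,0.2],0,0.16],[[0,0,0.15],0,0.16],[[0,0,0.1],0,0.16],[[0,0,0],0,0.16],[[0,0,0],0,0.16],[[0,0,0],0,0.16],[[0,0,0],0,0.16],[[0,0,0],0,0.16]]'
python3 -m inch '[[[0,0,0],0,1],[[0,0,0],0,1],[[0,0,0],0,1],[[0,0,0],0,1],[[0,0,0],0,1],[[0,0,0],0,1],[[0,0,0],0,1],[[0,0,0],0,1],[[0,0,0],0,1],[[0,0,0],0,1]]'
```

```text
t: 17.95
eef_pos: [417.2, -321.8, 61.7]
tcp_rot: [3.141, 0.0, 1.737]
ft_force: [0.1, -0.5, -0.3]
opening: 0.417
grip_force: 0.0
t: 19.2
eef_pos: [417.2, -321.8, 61.6]
tcp_rot: [3.142, -0.0, 1.737]
ft_force: [-1.3, -0.2, 1.3]
opening: 0.083
grip_force: 30.0
```

```bash
python3 -m inch '[[[0,-0.02,0],0,1],[[0,-0.01,0],0,1],[[0,0,0],0,1],[[0,0,0],0,1],[[0,0,0],0,1],[[0,0,0],0,1],[[0,0,0],0,1],[[0,0,0],0,1],[[0,0,0],0,1],[[0,0,0],0,1]]'
```

```text
t: 20.45
eef_pos: [415.9, -322.1, 61.6]
tcp_rot: [3.141, 0.0, 1.737]
ft_force: [4.6, 2.1, -2.2]
opening: 0.082
grip_force: 30.0
```

The stop is felt 1.3 mm back, so shut is at TCP about (416.0, -322.1). Half open is 60 mm further, about (475.1, -312.1).

```bash
python3 -m inch '[[[0,0.08,0],0,1],[[0,0.12,0],0,1],[[0,0.12,0],0,1],[[0,0.12,0],0,1],[[0,0.12,0],0,1],[[0,0.12,0],0,1],[[0,0.12,0],0,1],[[0,0.12,0],0,1],[[0,0.09,0],0,1],[[0,0,0],0,1]]'
python3 -m inch '[[[0,0,0],0,1],[[0,0,0],0,1],[[0,0,0],0,1],[[0,0,0],0,1],[[0,0,0],0,1],[[0,0,0],0,1],[[0,0,0],0,1],[[0,0,0],0,1],[[0,0,0],0,1],[[0,0,0],0,1]]'
python3 - <<'E'
from h import *
s=env.state();print(s["eef_pos"],s["ft_force"])
ps=[]
a=np.array([.9861,.1662]);O=np.array([503.3,-307.5])
for n in("top","side"):
    p=eyes.read_camera(n)
    for k,z in(("tab_grip",72),("shutter_edge",53),("half_mark",56),("handle_grip",66)):
        for q in eyes.spot_point(k,p)[:1]:
            w=onz(p,q["centre"],z);print(n,k,round(q["score"],2),np.round(q["centre"],1),w.round(1),"s",((w[:2]-O)@a).round(1))
    ps.append(p["pixels"][155:255,365:485] if n=="top" else p["pixels"][120:190,320:420])
cv2.imwrite("pics/i.png",np.hstack([cv2.resize(x,(400,333),interpolation=2) for x in ps])[:,:,::-1])
E
```

```text
t: 21.7
eef_pos: [475.4, -311.9, 61.6]
tcp_rot: [-3.141, -0.0, 1.738]
ft_force: [-5.9, -0.8, 2.9]
opening: 0.083
grip_force: 30.0
t: 22.95
eef_pos: [475.2, -311.9, 61.6]
tcp_rot: [-3.141, -0.0, 1.738]
ft_force: [-5.6, -1.6, 2.9]
opening: 0.078
grip_force: 30.0
[ 475.17257965 -311.94917661   61.59270226] [-5.63566851 -1.58638307  2.90195987]
top tab_grip 0.79 [201.8 421.8] [ 479.8 -307.3   72. ] s -23.1
top shutter_edge 0.89 [212.3 427.6] [ 449.5 -330.4   53. ] s -56.8
top handle_grip 0.82 [199.5 390.9] [ 484.5 -217.3   66. ] s -3.6
side tab_grip 0.63 [160.1 361.1] [ 462.3 -301.7   72. ] s -39.5
side shutter_edge 0.44 [167.  369.6] [ 426.2 -294.8   53. ] s -73.9
side half_mark 0.66 [158.4 367.5] [ 448.4 -348.    56. ] s -60.9
side handle_grip 0.65 [154.  354.3] [ 501.4 -346.5   66. ] s -8.4
```

View pics/i.png

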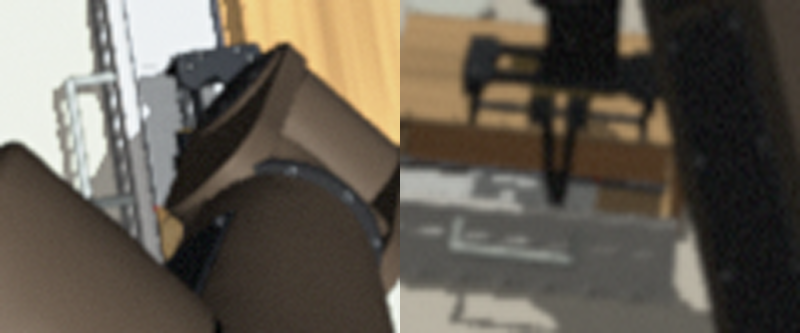

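The spring force is about 5.9 N, which matches half open, and travel from the stop is 60.0 mm. The near edge sits level with the red mark in the top view (about row 217, col 413). I check that the drawer has not shifted, then hand in.

```bash
python3 - <<'E'
from h import *
f=cv2.imread("pics/f.png")[:, :400]
p=eyes.read_camera("top");g=cv2.resize(p["pixels"][125:255,365:505],(400,372),interpolation=2)[:,:,::-1].copy()
for (r0,r1,c0,c1) in((55,130,60,180),(135,175,40,110)):
    t=f[r0:r1,c0:c1];m=cv2.matchTemplate(g,t,cv2.TM_CCOEFF_NORMED);_,v,_,l=cv2.minMaxLoc(m);print(v,"shift px",(l[0]-c0)*.35,(l[1]-r0)*.35)
red=p["pixels"].astype(int)[205:228,402:425]
r,c=np.where((red[...,0]>red[...,1]+35)&(red[...,0]>red[...,2]+25)&(abs(red[...,1]-red[...,2])<15));print(list(zip(r+205,c+402)))
s=env.state();print(s["eef_pos"],s["opening"],s["ft_force"])
E
```

```text
0.9918457269668579 shift px 0.0 0.0
0.999707818031311 shift px 0.0 0.0
[(np.int64(217), np.int64(411))]
[ 475.16628851 -311.93620117   61.59631837] 0.08016456512798481 [-5.9180477  -1.03772118  2.47096941]
```

```bash
python3 -c "
from cell import env
print(env.job_done())"
```

```text
the job is handed in; nothing more can be done
None
```

I pulled the drawer out to its stop and slid the shutter 60 mm open, to the red mark. The gripper was still holding the tab there when I handed the job in, 23 s into the 53 s allowed; nothing else on the worktop was touched, but the hand-in returned no verdict.

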